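# Open the whiteboard cleaner's safety cap

### The job

The whiteboard cleaner on the teacher's desk has to be opened: first slide the class register away from it across the desk, without picking it up, until its long edge lies flat against the side of the letter tray. Then press the bottle's push-and-turn safety cap down, twist it anticlockwise until it is free, lift it straight off and finish still holding it, level, about 5 cm above the mouth of the open bottle so that drips fall back in. Keep the bottle standing on its spot and leave everything else on the desk where it is.

Things in the scene. Friction and masses are not known exactly. Their poses are not given: they have to be found in the camera images.
- bottle: Loose round plastic bottle of whiteboard cleaner, about 0.55 kg. Body 74 mm across up to 98 mm height; the shoulder is 62 mm across up to 108 mm, 44 mm up to 120 mm; above it the neck, 34 mm across. Origin: centre of the underside, z up. Only desk friction keeps it from turning or sliding: enough against the twist while the cap is pressed down.
- bottle_mouth (a point): Centre of the bottle's mouth, on its axis at the neck's rim, 151 mm above the bottle's underside; the rim is hidden inside the closed cap.
- cap: Push-and-turn safety cap on the bottle: ribbed round cap 53 mm across, 33 mm tall, 30 g. Origin: centre of its open underside, z up. Closed, the origin is 132 mm above the desk and the axes are parallel to the bottle's. Not pressed, its lugs lock it: it cannot be turned on the bottle or pulled off. Clockwise it never turns.
- cap_top (a point): Centre of the cap's top, 33 mm above its underside (165 mm above the desk when closed). Pressing the cap down works against a spring: 5 N to start, 9 N at 3 mm, 14 N at the hard stop 6.5 mm down. From 3 mm on it is unlocked; keep it nearly at the stop and turn it anticlockwise seen from above, 60 degrees (40 to 80 will do; stop at 85), then lift it straight off.
- register: Class register: loose A5 hardback book lying flat, 210 mm (its x) x 148 mm (its y) x 22 mm thick, about 0.4 kg. Origin: centre of the underside. Its spine is on the -y side (towards the bottle), its fore edge on the +y side (towards the letter tray).
- register_fore_edge (a point): Middle of the register's long fore edge: 74 mm from the register's centre along its +y, 11 mm above the desk. Axes parallel to the register's.
- tray_side (a point): Middle of the letter tray's side that faces the register, 11 mm above the desk. Dark two-tier A4 tray, does not move, 330 mm (along this side, its x) x 255 mm, 122 mm tall; the side is a flat wall 47 mm high. Its y points into the tray, so the register comes from the -y side.
- spray_bottle: Empty trigger spray bottle, round body 64 mm across and 112 mm to the shoulder, 183 mm tall with its dark trigger head, whose nozzle points to the body's -x. Origin: centre of the underside. Bystander.
- pencil_jar: Squat jar 80 mm across and 110 mm tall with pencils standing in it up to about 185 mm. Origin: centre of the underside. Bystander.
- note_block: Block of sticky notes, 76 x 76 x 26 mm. Origin: centre of the underside. Bystander.
- eraser: Whiteboard eraser, 52 x 127 x 32 mm, long side along its y. Origin: centre of the underside. Bystander.
- glue_stick: Glue stick standing on end, 28 mm across, 93 mm tall. Origin: centre of the underside. Bystander.
- stapler: Black stapler, 135 x 34 x 57 mm, long side along its x. Origin: centre of the underside. Bystander.
- tape_dispenser: Desk tape dispenser, 135 x 50 x 81 mm, long side along its x. Origin: centre of the underside. Bystander.
Mind the look-alikes: they are no part of the job. Leave any orange or turquoise look-alike of the cap alone. Leave any blue or purple look-alike of the bottle alone.

How it is judged (in metres and radians):
On the way, in this order (a step that is already met when the one before it is completed fails the run):
1. the register lies flat against the side of the letter tray, the cap still closed (y of register_fore_edge in the frame of tray_side above -0.01 m and x of register_fore_edge in the frame of tray_side between -0.1 and 0.1 m and angle between the x axis of register and the x axis of tray_side, either way round below 0.08 rad and angle between register's own z axis and vertical below 0.08 rad and linear speed of register below 0.02 m/s and z of cap in the frame of bottle below 0.136 m and angle between the x axis of cap and the x axis of bottle, either way round below 0.25 rad), for 0.2 s.
2. the cap is gripped and pressed down at least 3 mm on the bottle (z of cap in the frame of bottle below 0.129 m and contact force between the fingers and cap above 2 N).
3. the cap is turned at least 30 degrees on the neck (angle between the x axis of cap and the x axis of bottle, either way round above 0.52 rad and z of cap in the frame of bottle below 0.136 m and contact force between the fingers and cap above 2 N).
At the end, for the whole second after the job is handed in: Cap gripped, still, level (17 deg), touching nothing else, 20-120 mm above the mouth, within 25 mm of its axis. Bottle upright, untouched, within 50 mm of its start. Register flat, edge within 10 mm of tray side, parallel within 4.5 deg, middles within 100 mm. Nothing else moved 30 mm (y of register_fore_edge in the frame of tray_side above -0.01 m and x of register_fore_edge in the frame of tray_side between -0.1 and 0.1 m and angle between the x axis of register and the x axis of tray_side, either way round below 0.08 rad and angle between register's own z axis and vertical below 0.08 rad and z of cap in the frame of bottle_mouth between 0.02 and 0.12 m and horizontal distance between cap and bottle_mouth below 0.025 m and angle between cap's own z axis and vertical below 0.3 rad and linear speed of cap below 0.03 m/s and contact force between the fingers and cap above 2 N and contact force between each of cap, the arm, the fingers and bottle below 0.05 N and angle between bottle's own z axis and vertical below 0.05 rad and height (world z) of bottle below 0.005 m and linear speed of each of bottle, register below 0.02 m/s and distance of bottle from where it was at the start of the episode below 0.05 m and distance of each of spray_bottle, pencil_jar, note_block, eraser, glue_stick, stapler, tape_dispenser from where it was at the start of the episode below 0.03 m); the arm keeps its last pose, push and grip.
It fails at once if the bottle is tipped, lifted or shoved off its spot (angle between bottle's own z axis and vertical above 0.25 rad or height (world z) of bottle above 0.02 m or distance of bottle from where it was at the start of the episode above 0.06 m).
It fails at once if the register is lifted off the desk (height (world z) of register above 0.02 m or angle between register's own z axis and vertical above 0.25 rad).
It fails at once if a bystander is knocked over or moved by 30 mm (distance of any of spray_bottle, pencil_jar, note_block, eraser, glue_stick, stapler, tape_dispenser from where it was at the start of the episode above 0.03 m or angle between any of spray_bottle, pencil_jar, note_block, eraser, glue_stick, stapler, tape_dispenser's own z axis and vertical above 0.4 rad).
It also fails if it takes over 58 s, if anything falls off the work surface, if the arm or the gripper's body presses on something with over 40 N, if the wrist force passes 120 N, or if a joint passes its speed limit or range.

### The arm

A 6-joint arm with a two-finger parallel gripper is mounted at the origin on the work surface. World frame = base frame: x ahead of the robot, y to its left, z up, the work surface at z = 0. Lengths are in m, angles in degrees, forces in N, time in s.
With the tool pointing down it reaches from about 0.3 to 0.75 m from the base axis. Payload 8.5 kg.
Tool frame: the origin (TCP) lies between the finger pads; the fingertips stand ahead of it and the grasp point (between the pads) lies 8 mm behind it (env.tcp_to_tips is the z of the fingertips in the tool frame, in m); z points along the fingers, x is the direction in which the jaws open and shut, and the axes are right-handed (so a half turn about z gives the same grasp; the last joint's range is limited). The gripper opens to 85 mm and grips with 20 to 120 N. Pads are 22 mm wide; open, the fingers measure 114 mm over their backs; the gripper's body (76 mm by 85 mm) begins 54 mm behind the grasp point. The pads swing forward as they close: fully open they stand 13 mm farther back than shut.
Start: joints at [-87.451, 21.807, 74.336, -0, 83.858, -12.336], TCP at [0.141, -0.532, 0.242] pointing down, gripper open.
Joint ranges: [-178.18, 178.18], [-50.72, 133.34], [12.68, 142.11], [-81.47, 261.47], [9.98, 163.14], [-165.26, 165.26]. Speed limits (degrees/s): [136.94, 136.94, 180, 180, 180, 180].

### API

Orientations are given as a 3x3 rotation matrix whose columns are the frame's x, y, z axes.
In Python, from rig import observe, viewer, env gives the robot as it stands.
- The arm moves only by the tool jog_arm, never from a script. Its arguments are lists of equal length, an entry for each row: "dr": the turn, a rotation vector about the tool's x, y, z in rad, a list of three; "slide": the shift along the tool's x, y, z in m, a list of three; "gripper": the opening, from -1 (shut) to 1 (fully open), so that 0 is half open. In form: {"dr": [[rx, ry, rz], ...], "slide": [[dx, dy, dz], ...], "gripper": [gripper, ...]}. A call has exactly 10 rows; each row shifts and turns the commanded pose from where the row before left it, along the tool's axes as they then stand; what a row does not reach is not made up. A row lasts 1/10 s, in which the tool goes at most 50 mm and 8.59 degrees, less where a joint would pass 70% of its speed; a pose out of reach is approached as far as the arm can. A call is refused whole if a number of a shift passes 0.05 or a number of a turn 0.15, either way. A call with a gripper value outside its range is refused whole. The fingers move at their own pace and stop on an object; "force" is the grip in N (left out, the last holds). Time passes only in rows, so rows that do not move let the fingers close, or fill a call up. It gives the time, the measured TCP pose, the force and the opening at its end, in the units of the state.
- observe(): the state, without advancing time (a new reading comes with each control period).
- viewer.get_image(name): name is "scene" or "top" or "wrist"; returns a dict with "pixels" (400x640x3 uint8, blue, green, red), "camera_matrix" (3x3 intrinsics, pixels), "R" (3x3) and "t" (3): a world point X has camera coordinates R X + t. Camera axes: x right, y down, z forward; pixel columns grow to the right and rows downward; lengths in m; the calibration is good to about 2 mm. A picture is of the moment at which its call begins. There is no depth.
- env.close_job(): hands the job in, once; it reports no verdict.
The state is a dict: "time_s": time; "q": joint angles; "qvel": joint speeds; "joint_efforts": joint torques, N m; "position": TCP position; "tool_rot": TCP orientation; "ft_force": force on the tool from outside, world axes, zero at the start; "wrist_torque": the same for the moment, N m; "grip_width": finger opening in m.
Only numpy, scipy, OpenCV 4.12 (cv2) and the standard library are available. Lean on these libraries where they do the work, as an engineer would, in place of code of your own. Each camera call takes 0.05 s, during which the arm holds its last target.

## Working session

There is one attempt and no reset: what is moved stays moved. The work goes in short steps, Python scripts to look and compute and a tool call to move; the robot and the scene stay as the last step left them, time stands still between calls to the robot, and variables do not carry over. Pictures are saved under pics/ and viewed, and the job is handed in when it is done.

Besides the shell and the picture viewer there is one more tool, called after "Request:" in YAML: its name, and indented under it one key for each argument. jog_arm: Moves the arm, as the interface text tells. Its arguments: {"type":"object","properties":{"dr":{"type":"array","items":{"type":"array","items":{"type":"number"}}},"slide":{"type":"array","items":{"type":"array","items":{"type":"number"}}},"gripper":{"type":"array","items":{"type":"number"}},"force":{"type":"number"}},"required":["dr","slide","gripper"]}

```bash
mkdir -p pics; ls
python3 - <<'E'
from rig import observe, viewer, env
import cv2, numpy as np, pickle
o=observe(); print({k:np.round(v,3).tolist() for k,v in o.items()}, env.tcp_to_tips)
for n in ["scene","top","wrist"]:
    im=viewer.get_image(n); cv2.imwrite(f"pics/{n}0.png",im["pixels"]); pickle.dump(im,open(f"{n}0.pkl","wb"))
    print(n,im["camera_matrix"].round(1).tolist(),im["R"].round(3).tolist(),im["t"].round(3).tolist())
E
```

```text
pics
{'time_s': 0.0, 'q': [-87.453, 21.842, 74.387, 0.001, 83.858, -12.337], 'qvel': [0.015, -0.058, 0.046, 0.121, 0.164, 0.048], 'joint_efforts': [0.0, -44.847, -23.128, -0.0, 0.005, -0.0], 'position': [0.141, -0.531, 0.242], 'tool_rot': [[0.257, -0.966, -0.0], [-0.966, -0.257, 0.002], [-0.001, -0.0, -1.0]], 'ft_force': [0.482, 0.538, 0.232], 'wrist_torque': [-0.015, 0.029, -0.012], 'grip_width': 0.086} 0.011
scene [[491.2, 0.0, 318.7], [0.0, 491.2, 207.3], [0.0, 0.0, 1.0]] [[-0.174, 0.985, -0.0], [0.783, 0.138, -0.606], [-0.597, -0.106, -0.795]] [0.138, -0.338, 1.552]
top [[465.6, 0.0, 308.9], [0.0, 465.6, 197.4], [0.0, 0.0, 1.0]] [[-0.029, -0.999, -0.019], [-0.981, 0.032, -0.19], [0.19, 0.013, -0.982]] [-0.007, 0.543, 1.319]
wrist [[357.3, 0.0, 320.9], [0.0, 357.3, 198.7], [0.0, 0.0, 1.0]] [[0.259, -0.966, -0.002], [-0.919, -0.247, 0.306], [-0.296, -0.077, -0.952]] [-0.55, -0.041, 0.381]
```

View pics/scene0.png

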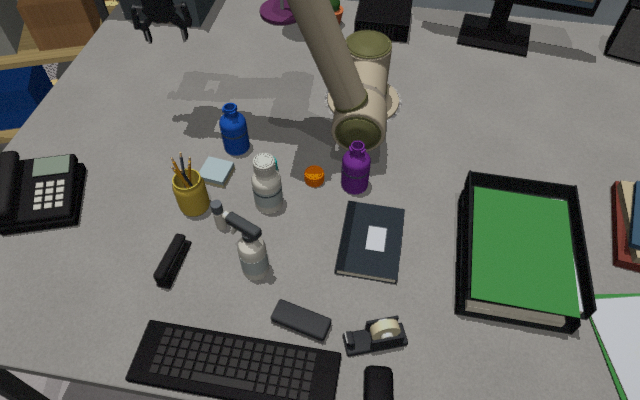

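View pics/top0.png

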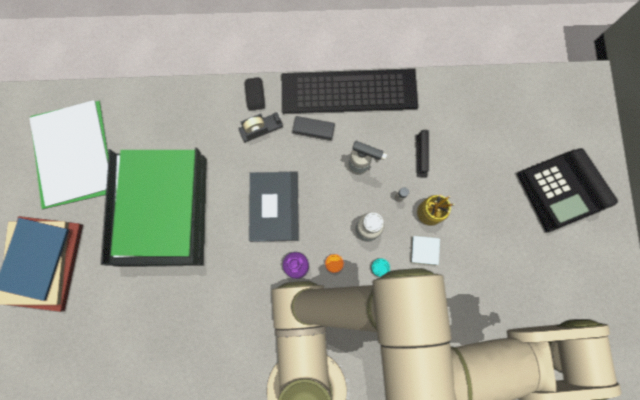

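View pics/wrist0.png

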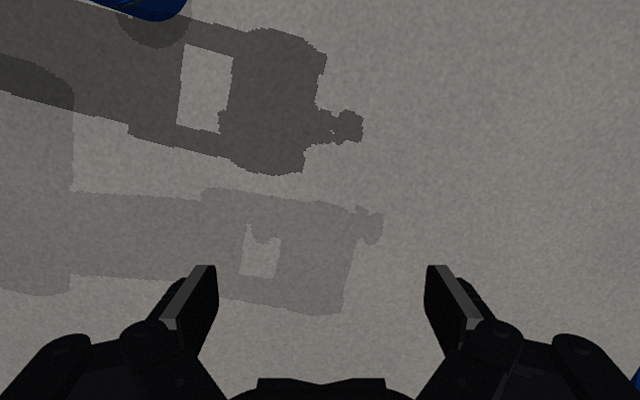

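The scene view shows the white bottle with its white cap at (267,175). The purple bottle is at (355,168), the blue bottle at (234,130), and the orange (314,176) and turquoise (274,160) caps are loose. The register is at (371,241), the tray at (520,250) and the spray bottle at (253,255). In the top view the bottle is at (371,225), the register at (273,207) and the tray's right side is near column 205.

Candidates, in top-view pixels:
- White bottle (371,225): chosen.
- Purple bottle (295,265): look-alike.
- Blue bottle, hidden under the arm: look-alike.
- Orange cap (334,263) and turquoise cap (380,267): look-alikes.
- Spray bottle (360,160): bystander.

Next, enlarged crops to check.

Run:
```python
import cv2,pickle
t=pickle.load(open("top0.pkl","rb"))["pixels"]; s=pickle.load(open("scene0.pkl","rb"))["pixels"]
cv2.imwrite("pics/t_a.png",cv2.resize(t[130:280,190:310],None,fx=4,fy=4,interpolation=2))
cv2.imwrite("pics/t_b.png",cv2.resize(t[130:280,320:460],None,fx=4,fy=4,interpolation=2))
cv2.imwrite("pics/s_a.png",cv2.resize(s[130:280,160:300],None,fx=4,fy=4,interpolation=2))
cv2.imwrite("pics/s_b.png",cv2.resize(s[160:335,330:490],None,fx=4,fy=3.4,interpolation=2))
```

```text
(no output)
```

View pics/t_a.png

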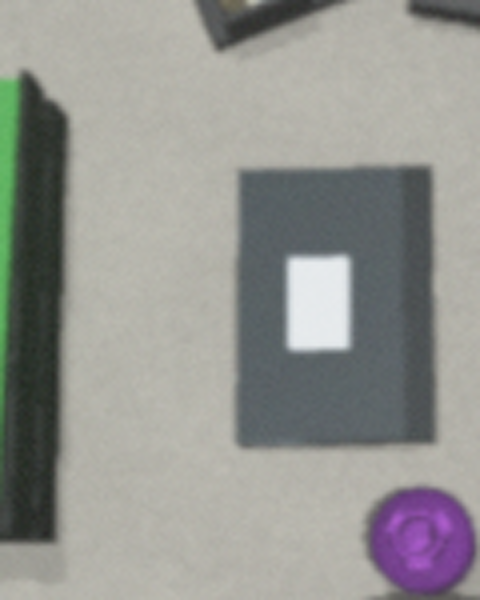

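View pics/t_b.png

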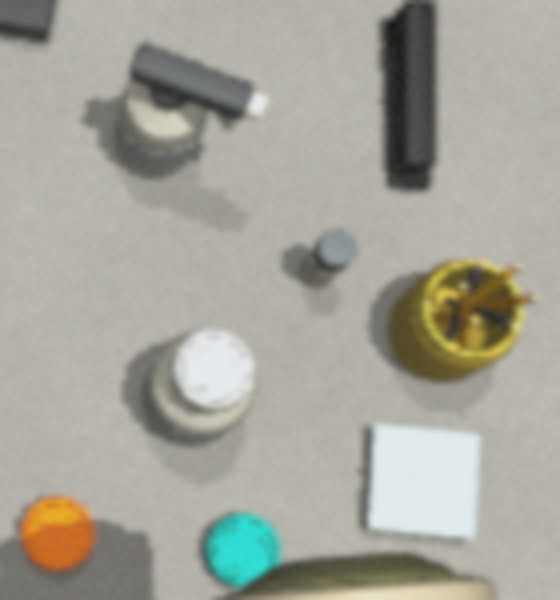

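View pics/s_a.png

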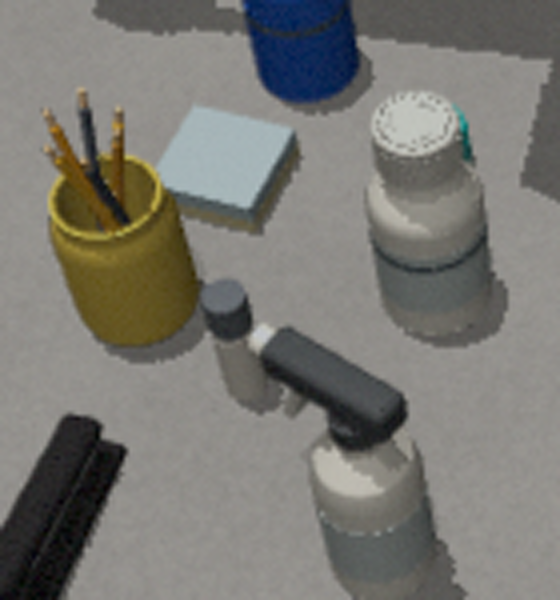

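View pics/s_b.png

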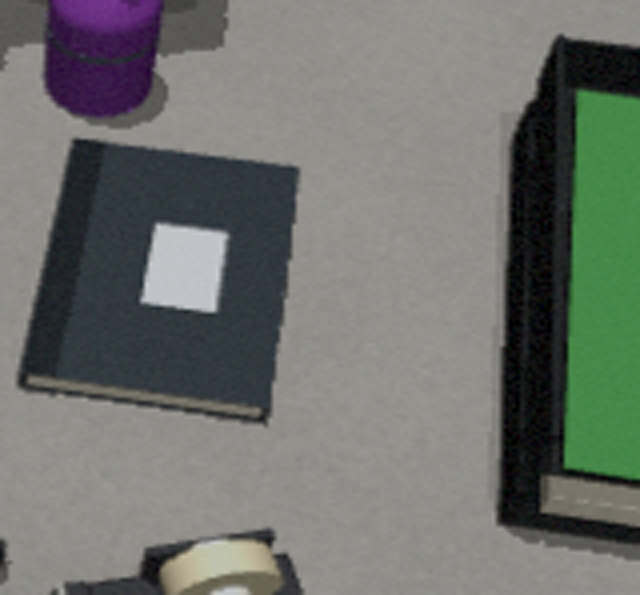

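```bash
cat > h.py <<'E'
import numpy as np,pickle
def load(n): return pickle.load(open(n+".pkl","rb"))
def onz(im,px,z):
    K,R,t=im["camera_matrix"],np.array(im["R"]),np.array(im["t"]).ravel()
    px=np.atleast_2d(px).astype(float)
    d=(np.linalg.inv(K)@np.c_[px,np.ones(len(px))].T); d=(R.T@d).T
    c=-R.T@t
    return c+d*((z-c[2])/d[:,2])[:,None]
def proj(im,X):
    K,R,t=im["camera_matrix"],np.array(im["R"]),np.array(im["t"]).ravel()
    p=(K@(R@np.atleast_2d(X).T+t[:,None])).T
    return p[:,:2]/p[:,2:]
E
python3 - <<'E'
from h import *
t=load("top0");s=load("scene0")
a=lambda L:np.array(L)/4+[190,130]
b=lambda L:np.array(L)/4+[320,130]
sa=lambda L:np.array(L)/4+[160,130]
sb=lambda L:np.array(L)/[4,3.4]+[330,160]
p=lambda n,x:print(n,x.round(4).tolist())
p("reg top",onz(t,a([(238,170),(431,166),(435,442),(237,445)]),.022))
p("reg scene",onz(s,sb([(299,168),(267,412),(20,380),(75,140)]),.022))
p("tray base top",onz(t,a([(68,115),(55,541)]),0.0))
p("tray base scene",onz(s,sb([(513,130),(500,523)]),0.0))
p("cap top t",onz(t,b([(215,369)]),.165))
p("cap top s",onz(s,sa([(417,122)]),.165))
p("purple t top",onz(t,a([(420,538)]),.15))
p("spray t body",onz(t,b([(165,118)]),.112))
p("spray nozzle",onz(t,b([(260,103),(145,55)]),.17))
p("orange",onz(t,b([(58,533)]),.03)); p("turq",onz(t,b([(242,548)]),.03))
p("jar",onz(t,b([(472,310)]),.11)); p("note",onz(t,b([(425,480)]),.026)); p("glue",onz(t,b([(335,248)]),.093))
p("tape",onz(t,[(240,128),(248,140),(280,118)],.03))
p("eraser",onz(t,[(293,128),(333,138)],.03))
E
```

```text
reg top [[0.6316, 0.1555, 0.022], [0.6298, 0.0083, 0.022], [0.4196, 0.0104, 0.022], [0.4219, 0.1572, 0.022]]
reg scene [[0.4273, 0.1602, 0.022], [0.6392, 0.1565, 0.022], [0.6395, 0.012, 0.022], [0.4258, 0.0148, 0.022]]
tray base top [[0.6858, 0.2914, 0.0], [0.3565, 0.2969, 0.0]]
tray base scene [[0.3477, 0.3001, 0.0], [0.6871, 0.2945, 0.0]]
cap top t [[0.4478, -0.1959, 0.165]]
cap top s [[0.4508, -0.192, 0.165]]
purple t top [[0.3433, 0.0172, 0.15]]
spray t body [[0.6362, -0.1769, 0.112]]
spray nozzle [[0.6286, -0.2359, 0.17], [0.6653, -0.1593, 0.17]]
orange [[0.3494, -0.0923, 0.03]]
turq [[0.3346, -0.2251, 0.03]]
jar [[0.491, -0.3839, 0.11]]
note [[0.38, -0.3619, 0.026]]
glue [[0.5416, -0.295, 0.093]]
tape [[0.7721, 0.1832, 0.03], [0.7326, 0.1585, 0.03], [0.8003, 0.0589, 0.03]]
eraser [[0.7664, 0.0193, 0.03], [0.7299, -0.1026, 0.03]]
```

The crops confirm the white ribbed cap on the white bottle (scene ~(264,160), top ~(374,222)). The register's dark spine faces the bottle. Cap axis is at about (0.449,-0.194). The register spans y 0.01–0.157 around x≈0.527. The tray side is at y≈0.294, tilted -0.016 rad and nearly parallel to the register. First move: reach across towards the gap between bottle and register.

Request:
jog_arm:
  dr:
    - [0,0,0]
    - [0,0,0]
    - [0,0,0]
    - [0,0,0]
    - [0,0,0]
    - [0,0,0]
    - [0,0,0]
    - [0,0,0]
    - [0,0,0]
    - [0,0,0]
  slide:
    - [-0.029,-0.04,0]
    - [-0.029,-0.04,0]
    - [-0.029,-0.04,0]
    - [-0.029,-0.04,0]
    - [-0.029,-0.04,0]
    - [-0.029,-0.04,0]
    - [-0.029,-0.04,0]
    - [-0.029,-0.04,0]
    - [-0.029,-0.04,0]
    - [-0.029,-0.04,0]
  gripper: [1,1,1,1,1,1,1,1,1,1]

```text
time_s: 1.15
position: [0.4543, -0.1466, 0.2423]
tool_rot: [[0.257, -0.966, -0.0], [-0.966, -0.257, -0.0], [0.0, 0.0, -1.0]]
ft_force: [-0.4, -0.8, 0.8]
grip_width: 0.0853
```

Request:
jog_arm:
  dr:
    - [0,0,-0.132]
    - [0,0,-0.132]
    - [0,0,-0.132]
    - [0,0,-0.132]
    - [0,0,-0.132]
    - [0,0,-0.132]
    - [0,0,-0.132]
    - [0,0,-0.132]
    - [0,0,-0.132]
    - [0,0,-0.132]
  slide:
    - [0,0,0]
    - [0,0,0]
    - [0,0,0]
    - [0,0,0]
    - [0,0,0]
    - [0,0,0]
    - [0,0,0]
    - [0,0,0]
    - [0,0,0]
    - [0,0,0]
  gripper: [1,1,1,1,1,1,1,1,1,1]

```text
time_s: 2.15
position: [0.4533, -0.1484, 0.2422]
tool_rot: [[1.0, 0.014, -0.0], [0.014, -1.0, 0.0], [-0.0, -0.0, -1.0]]
ft_force: [0.9, -0.1, -0.4]
grip_width: 0.0852
```

Run:
```python
from h import *
from rig import observe, viewer, env
import cv2
print(env.tcp_to_tips)
im=viewer.get_image("wrist"); pickle.dump(im,open("wrist1.pkl","wb")); cv2.imwrite("pics/wrist1.png",im["pixels"])
t=viewer.get_image("top"); pickle.dump(t,open("top1.pkl","wb")); cv2.imwrite("pics/top1.png",t["pixels"])
o=observe(); R,p=np.array(o["tool_rot"]),np.array(o["position"])
for x in (-.0426,.0426):
  for z in (-.01,-.002,.005,.011):
    print(x,z,proj(im,p+R@np.array([x,0,z])).round(1), proj(im,p+R@np.array([x,0.011,z])).round(1),proj(im,p+R@np.array([x,-0.011,z])).round(1))
```

```text
0.011
-0.0426 -0.01 [[210.9 292. ]] [[213.3 315.9]] [[208.3 267. ]]
-0.0426 -0.002 [[216.5 281.3]] [[218.7 304.2]] [[214.3 257.3]]
-0.0426 0.005 [[221.  272.8]] [[223.  294.9]] [[219.  249.7]]
-0.0426 0.011 [[224.6 266. ]] [[226.4 287.5]] [[222.7 243.6]]
0.0426 -0.01 [[427.7 293.2]] [[425.1 317. ]] [[430.6 268.2]]
0.0426 -0.002 [[422.2 282.4]] [[419.8 305.3]] [[424.8 258.5]]
0.0426 0.005 [[417.9 273.9]] [[415.6 296. ]] [[420.2 250.8]]
0.0426 0.011 [[414.4 267.1]] [[412.3 288.6]] [[416.6 244.8]]
```

View pics/wrist1.png

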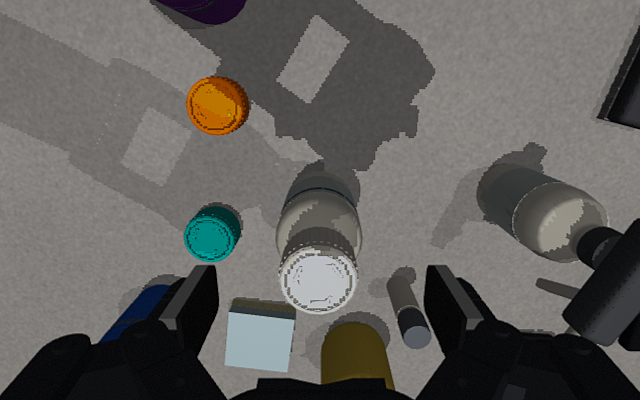

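View pics/top1.png

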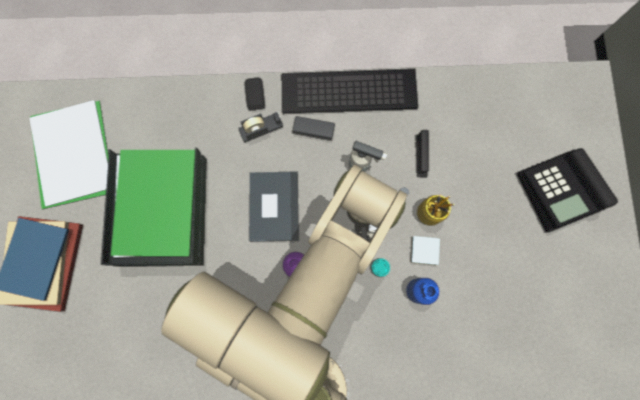

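Open fingertips sit about 2 mm behind the TCP (image pads at (217,267) and (425,267)), so the low push needs TCP z ≈ 0.007. The look-alikes (orange, turquoise, purple, blue) are untouched.

Request:
jog_arm:
  dr:
    - [0,0,0]
    - [0,0,0]
    - [0,0,0]
    - [0,0,0.03]
    - [0,0,0]
    - [0,0,0]
    - [0,0,0]
    - [0,0,0]
    - [0,0,0]
    - [0,0,0]
  slide:
    - [0.025,-0.03,0]
    - [0.025,-0.03,0]
    - [0.024,-0.031,0]
    - [0,0,0]
    - [0,0,0.035]
    - [0,0,0.035]
    - [0,0,0.035]
    - [0,0,0.035]
    - [0,0,0.03]
    - [0,0,0]
  gripper: [1,1,1,1,1,1,1,1,1,1]

```text
time_s: 3.25
position: [0.5247, -0.0563, 0.0692]
tool_rot: [[1.0, -0.024, -0.007], [-0.024, -1.0, 0.002], [-0.007, -0.002, -1.0]]
ft_force: [0.0, 0.2, 0.5]
grip_width: 0.0852
```

Run:
```python
from h import *
from rig import observe, viewer, env
import cv2
for n in("scene","wrist"):
  im=viewer.get_image(n); pickle.dump(im,open(n+"2.pkl","wb")); cv2.imwrite(f"pics/{n}2.png",im["pixels"])
```

```text
(no output)
```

View pics/scene2.png

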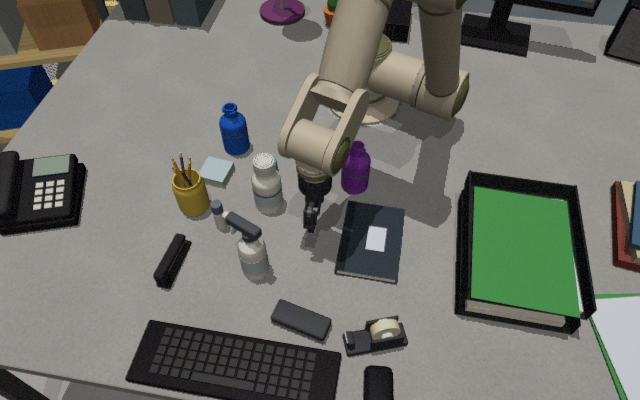

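View pics/wrist2.png

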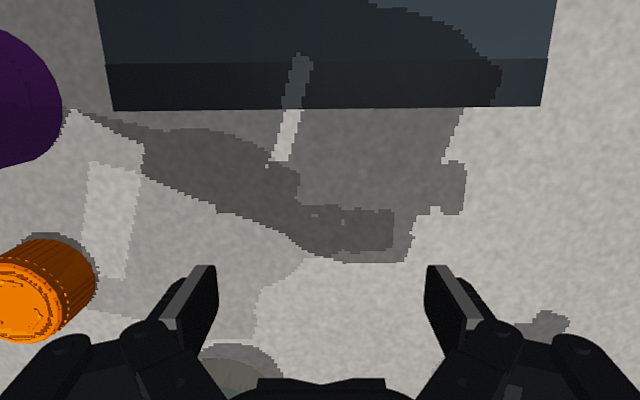

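```bash
python3 - <<'E'
from h import *
from rig import observe
s=load("scene2");print(np.round(observe()["q"],1))
for z in (.05,.1,.15,.2,.25,.3): print(z,proj(s,[.525,-.056,z]).round(0),proj(s,[.45,-.05,z]).round(0))
print(proj(s,[[.343,.017,.0],[.343,.017,.15],[.343,.017,.17]]))
w=load("wrist2");print("spine",onz(w,[(113,110),(541,105)],0.0),onz(w,[(105,65),(547,59)],.022))
E
python3 -c "
import cv2;i=cv2.imread('pics/scene2.png');cv2.imwrite('pics/s2c.png',cv2.resize(i[70:260,250:410],None,fx=4,fy=3,interpolation=2))"
```

```text
[-19.   30.6  91.3   0.   58.1 -17.7]
0.05 [[315. 222.]] [[323. 198.]]
0.1 [[315. 209.]] [[323. 186.]]
0.15 [[315. 196.]] [[323. 172.]]
0.2 [[315. 182.]] [[323. 158.]]
0.25 [[315. 167.]] [[323. 142.]]
0.3 [[314. 150.]] [[323. 126.]]
[[353.32583764 182.79501382]
 [356.67368295 143.96843294]
 [357.16994397 138.21305394]]
spine [[0.41219253 0.01007538 0.        ]
 [0.64924125 0.00772784 0.        ]] [[0.42509947 0.03220578 0.022     ]
 [0.6355588  0.03033227 0.022     ]]
```

View pics/s2c.png

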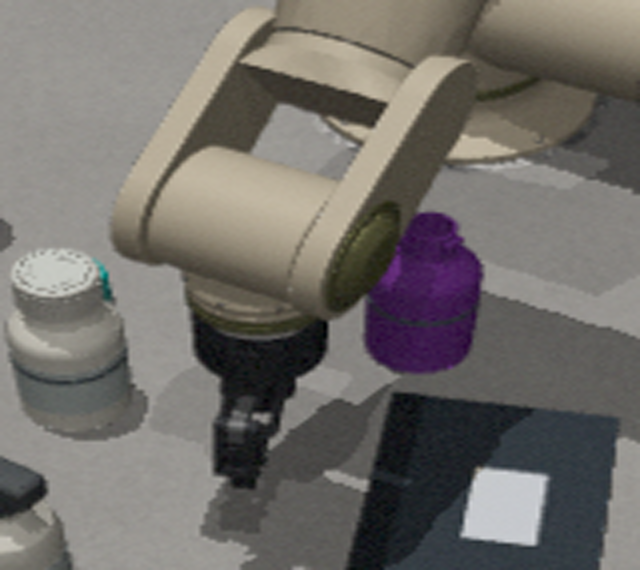

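Request:
jog_arm:
  dr:
    - [0,0,0]
    - [0,0,0]
    - [0,0,0]
    - [0,0,0]
    - [0,0,0]
    - [0,0,0]
    - [0,0,0]
    - [0,0,0]
    - [0,0,0]
    - [0,0,0]
  slide:
    - [0,0,0.02]
    - [0,0,0.02]
    - [0,0,0.015]
    - [0,0,0.005]
    - [0,-0.005,0]
    - [0,-0.01,0]
    - [0,-0.01,0]
    - [0,-0.01,0]
    - [0,-0.01,0]
    - [0,0,0]
  gripper: [1,1,1,1,1,1,1,1,1,1]

```text
time_s: 4.35
position: [0.5274, -0.0104, 0.0125]
tool_rot: [[1.0, -0.019, 0.0], [-0.019, -1.0, 0.0], [0.0, -0.0, -1.0]]
ft_force: [0.8, 0.4, -0.5]
grip_width: 0.0857
```

Run:
```python
from h import *
from rig import observe, viewer, env
import cv2
for n in("wrist",):
  im=viewer.get_image(n); pickle.dump(im,open(n+"3.pkl","wb")); cv2.imwrite(f"pics/{n}3.png",im["pixels"])
o=observe(); print(o["position"],o["tool_rot"],o["ft_force"])
```

```text
[ 0.52749049 -0.01108011  0.01245   ] [[ 9.99805968e-01 -1.96981196e-02  1.00329844e-04]
 [-1.96981150e-02 -9.99805972e-01 -4.67140963e-05]
 [ 1.01230557e-04  4.47287235e-05 -9.99999994e-01]] [ 0.16944932 -0.66386602 -0.42379249]
```

View pics/wrist3.png

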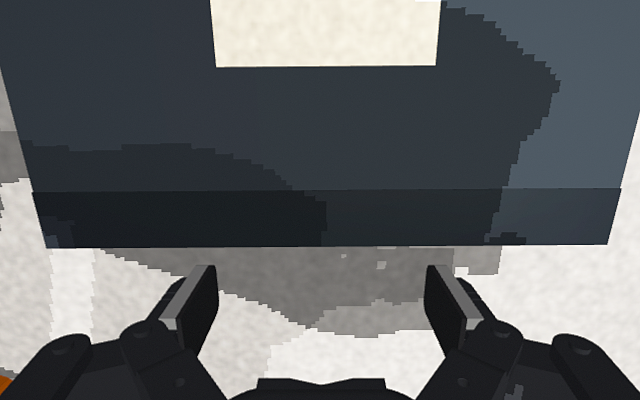

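The spine edge is straight across at row ~246 and parallel to the finger line; the fingers are just short of it at row 267. I lower 4 mm and push.

Request:
jog_arm:
  dr:
    - [0,0,0]
    - [0,0,0]
    - [0,0,0]
    - [0,0,0]
    - [0,0,0]
    - [0,0,0]
    - [0,0,0]
    - [0,0,0]
    - [0,0,0]
    - [0,0,0]
  slide:
    - [0,0,0.004]
    - [0,-0.005,0]
    - [0,-0.01,0]
    - [0,-0.012,0]
    - [0,-0.012,0]
    - [0,-0.012,0]
    - [0,-0.012,0]
    - [0,-0.012,0]
    - [0,-0.01,0]
    - [0,-0.005,0]
  gripper: [1,1,1,1,1,1,1,1,1,1]

```text
time_s: 5.4
position: [0.5293, 0.0792, 0.0084]
tool_rot: [[1.0, -0.02, 0.0], [-0.02, -1.0, -0.0], [0.0, 0.0, -1.0]]
ft_force: [-1.0, -1.7, -0.7]
grip_width: 0.0853
```

Run:
```python
from h import *
from rig import observe, viewer, env
import cv2
for n in("top","wrist","scene"):
  im=viewer.get_image(n); pickle.dump(im,open(n+"4.pkl","wb")); cv2.imwrite(f"pics/{n}4.png",im["pixels"])
o=observe(); print(o["position"],o["tool_rot"][0],o["ft_force"])
i=cv2.imread("pics/top4.png");cv2.imwrite('pics/t4c.png',cv2.resize(i[130:280,190:320],None,fx=4,fy=4,interpolation=2))
i=cv2.imread("pics/scene4.png");cv2.imwrite('pics/s4c.png',cv2.resize(i[100:300,270:490],None,fx=3,fy=3,interpolation=2))
```

```text
[0.52945468 0.07844995 0.00840946] [ 9.99787564e-01 -2.06095054e-02  2.75393169e-04] [-0.5950258  -0.41472184 -0.29235519]
```

View pics/t4c.png

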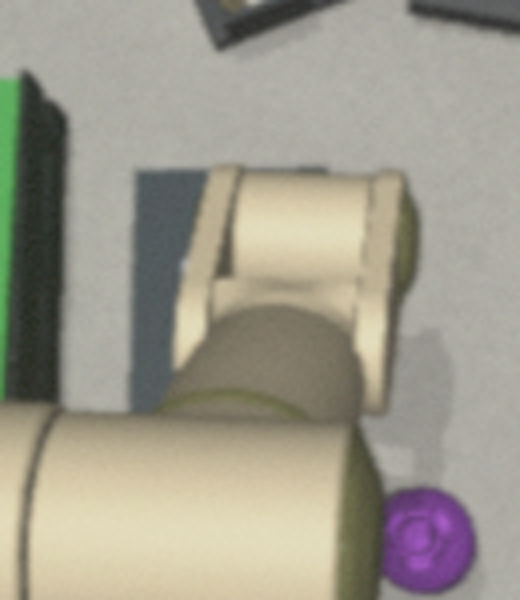

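View pics/s4c.png

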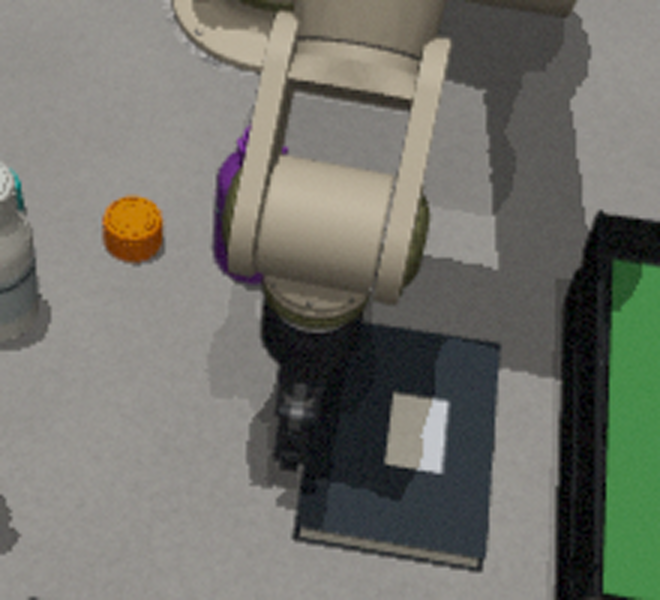

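View pics/wrist4.png

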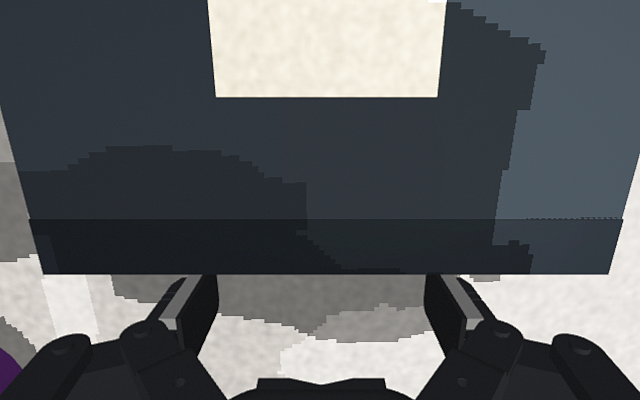

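Run:
```python
from h import *
t=load("top4");s=load("scene4")
print(onz(t,np.array([(135,172),(131,410)])/4+[190,130],.022).round(4))
print(onz(s,np.array([(498,346),(481,560)])/3+[270,100],.022).round(4))
```

```text
[[0.6327 0.2343 0.022 ]
 [0.4503 0.2362 0.022 ]]
[[0.4325 0.2398 0.022 ]
 [0.6401 0.2335 0.022 ]]
```

Request:
jog_arm:
  dr:
    - [0,0,0]
    - [0,0,0]
    - [0,0,0]
    - [0,0,0]
    - [0,0,0]
    - [0,0,0]
    - [0,0,0]
    - [0,0,0]
    - [0,0,0]
    - [0,0,0]
  slide:
    - [0,-0.005,0]
    - [0,-0.01,0]
    - [0,-0.012,0]
    - [0,-0.012,0]
    - [0,-0.008,0]
    - [0,-0.004,0]
    - [0,-0.002,0]
    - [0,-0.001,0]
    - [0,-0.001,0]
    - [0,0,0]
  gripper: [1,1,1,1,1,1,1,1,1,1]

```text
time_s: 6.55
position: [0.5305, 0.133, 0.0084]
tool_rot: [[1.0, -0.021, -0.0], [-0.021, -1.0, 0.0], [-0.0, -0.0, -1.0]]
ft_force: [-0.0, -2.9, 1.1]
grip_width: 0.0853
```

Request:
jog_arm:
  dr:
    - [0,0,0]
    - [0,0,0]
    - [0,0,0]
    - [0,0,0]
    - [0,0,0]
    - [0,0,0]
    - [0,0,0]
    - [0,0,0]
    - [0,0,0]
    - [0,0,0]
  slide:
    - [0,-0.001,0]
    - [0,-0.001,0]
    - [0,-0.001,0]
    - [0,0,0]
    - [0,0,0]
    - [0,0,0]
    - [0,0,0]
    - [0,0,0]
    - [0,0,0]
    - [0,0,0]
  gripper: [1,1,1,1,1,1,1,1,1,1]

```text
time_s: 7.55
position: [0.531, 0.1356, 0.0084]
tool_rot: [[1.0, -0.02, 0.001], [-0.02, -1.0, -0.001], [0.001, 0.001, -1.0]]
ft_force: [1.1, -6.4, 0.9]
grip_width: 0.0854
```

Run:
```python
from h import *
from rig import observe, viewer, env
import cv2
for n in("top","wrist","scene"):
  im=viewer.get_image(n); pickle.dump(im,open(n+"5.pkl","wb")); cv2.imwrite(f"pics/{n}5.png",im["pixels"])
o=observe(); print(o["position"],o["tool_rot"][0],o["ft_force"])
i=cv2.imread("pics/top5.png");cv2.imwrite('pics/t5c.png',cv2.resize(i[130:280,190:320],None,fx=4,fy=4,interpolation=2))
i=cv2.imread("pics/scene5.png");cv2.imwrite('pics/s5c.png',cv2.resize(i[160:310,360:490],None,fx=4,fy=4,interpolation=2))
```

```text
[0.53100983 0.13564559 0.00840199] [ 9.99794008e-01 -2.02789040e-02  8.41298978e-04] [ 0.37653164 -6.78818786  2.18175899]
```

View pics/t5c.png

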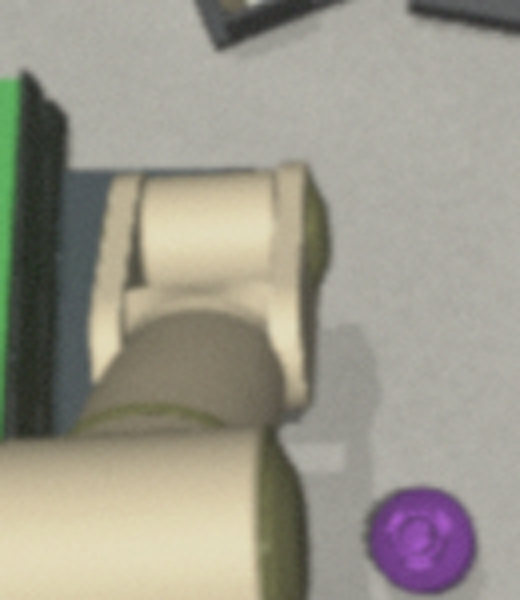

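View pics/s5c.png

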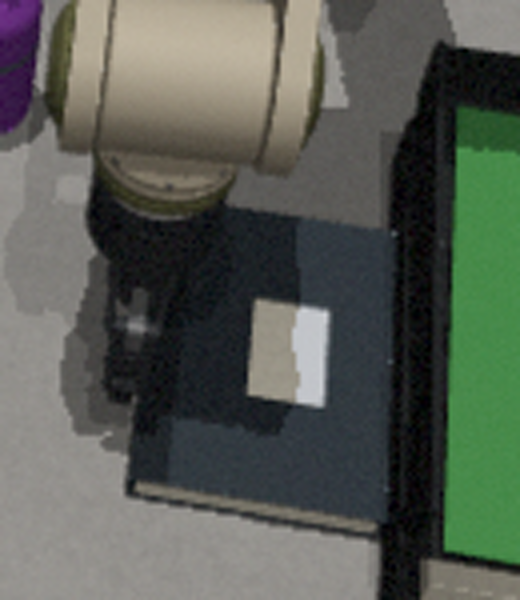

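View pics/wrist5.png

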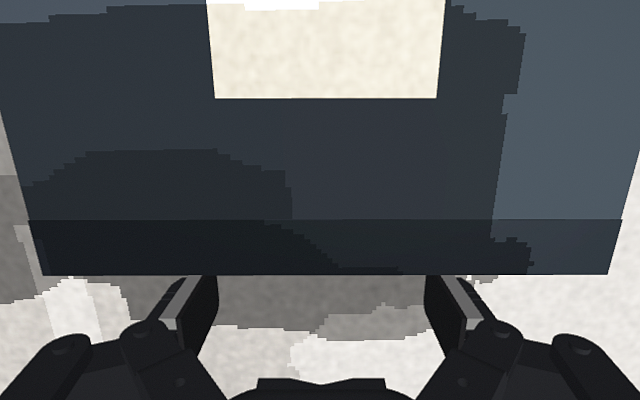

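The register appears flush against the tray: fore edge on the tray wall at crop (393,230)–(380,530), and the push force rose from 3 N to 6.8 N. I give one more small press, then back off and rise.

Request:
jog_arm:
  dr:
    - [0,0,0]
    - [0,0,0]
    - [0,0,0]
    - [0,0,0]
    - [0,0,0]
    - [0,0,0]
    - [0,0,0]
    - [0,0,0]
    - [0,0,0]
    - [0,0,0]
  slide:
    - [0,-0.001,0]
    - [0,-0.001,0]
    - [0,0,0]
    - [0,0,0]
    - [0,0.005,0]
    - [0,0.02,0]
    - [0,0.03,0]
    - [0,0.01,-0.03]
    - [0,0,-0.045]
    - [0,0,-0.045]
  gripper: [1,1,1,1,1,1,1,1,1,1]

```text
time_s: 8.7
position: [0.5288, 0.0733, 0.1293]
tool_rot: [[1.0, -0.022, -0.002], [-0.022, -1.0, 0.001], [-0.002, -0.001, -1.0]]
ft_force: [0.1, -0.5, -0.0]
grip_width: 0.0854
```

Request:
jog_arm:
  dr:
    - [0,0,0]
    - [0,0,0]
    - [0,0,0]
    - [0,0,0]
    - [0,0,0]
    - [0,0,0]
    - [0,0,0]
    - [0,0,0]
    - [0,0,0]
    - [0,0,0]
  slide:
    - [0,0,-0.04]
    - [0,0,-0.04]
    - [0,0,-0.04]
    - [-0.01,0.038,0]
    - [-0.01,0.038,0]
    - [-0.01,0.038,0]
    - [-0.011,0.038,0]
    - [-0.011,0.039,0]
    - [-0.011,0.039,0]
    - [-0.011,0.039,0]
  gripper: [1,1,1,1,1,1,1,1,1,1]

```text
time_s: 9.7
position: [0.4491, -0.1951, 0.2482]
tool_rot: [[1.0, -0.021, 0.001], [-0.021, -1.0, 0.001], [0.001, -0.001, -1.0]]
ft_force: [0.7, 0.0, 0.1]
grip_width: 0.0853
```

Run:
```python
from h import *
from rig import observe, viewer, env
import cv2
for n in("top","wrist","scene"):
  im=viewer.get_image(n); pickle.dump(im,open(n+"6.pkl","wb")); cv2.imwrite(f"pics/{n}6.png",im["pixels"])
o=observe(); print(o["position"],o["tool_rot"],o["ft_force"],o["q"])
i=cv2.imread("pics/top6.png");cv2.imwrite('pics/t6c.png',cv2.resize(i[130:280,190:320],None,fx=4,fy=4,interpolation=2))
i=cv2.imread("pics/scene6.png");cv2.imwrite('pics/s6c.png',cv2.resize(i[160:310,360:490],None,fx=4,fy=4,interpolation=2))
```

```text
[ 0.44922873 -0.19543548  0.24794981] [[ 9.99706926e-01 -2.42086581e-02  6.20367019e-05]
 [-2.42087167e-02 -9.99706149e-01  1.24644680e-03]
 [ 3.18436680e-05 -1.24758332e-03 -9.99999221e-01]] [0.45067215 0.79238832 0.46640534] [-3.74192097e+01  1.55218458e+01  8.28817013e+01  5.95121393e-02
  8.16370299e+01 -3.60406945e+01]
```

View pics/t6c.png

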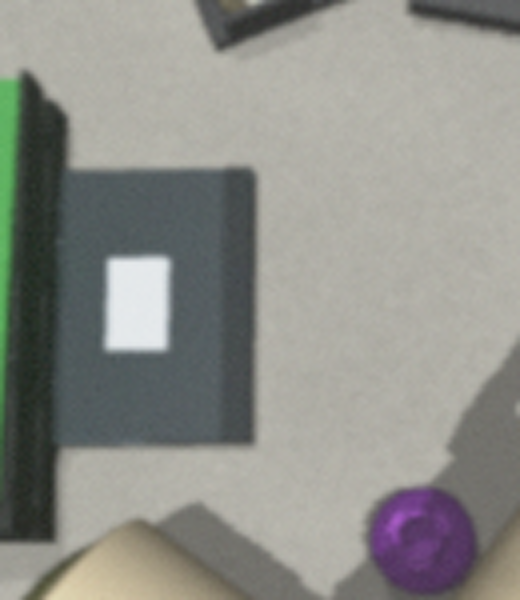

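View pics/scene6.png

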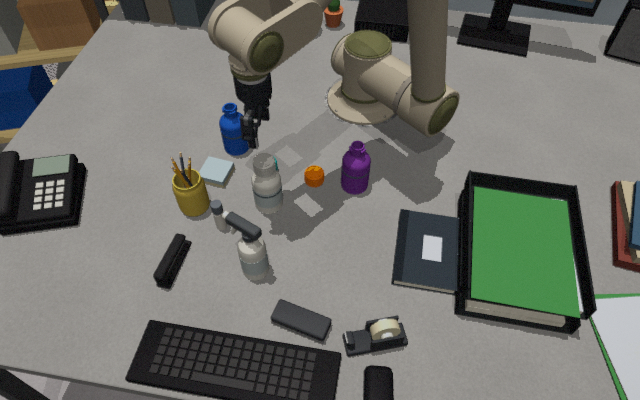

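View pics/wrist6.png

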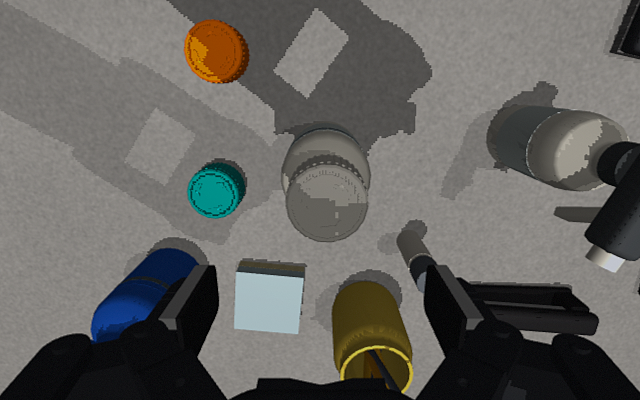

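Run:
```python
from h import *
import cv2
t=load("top6");w=load("wrist6");w1=load("wrist1");s=load("scene6")
print("spine",onz(t,np.array([(255,170),(254,444)])/4+[190,130],.022).round(4))
c=lambda a:cv2.resize(a,None,fx=4,fy=4,interpolation=2)
cv2.imwrite("pics/w6c.png",c(w["pixels"][110:255,260:390])); cv2.imwrite("pics/w1c.png",c(w1["pixels"][150:320,250:390]))
# predicted outline of cap top circle for candidate
for cx,cy in((.449,-.194),):
  a=np.linspace(0,2*np.pi,9)[:-1]
  P=np.c_[cx+.0265*np.cos(a),cy+.0265*np.sin(a),np.full(8,.165)]
  for n,i,o in(("w6",w,(260,110)),("w1",w1,(250,150))): print(n,((proj(i,P)-o)*4).round(0).tolist(), ((proj(i,[cx,cy,.165])-o)*4).round(0))
```

```text
spine [[0.6312 0.1425 0.022 ]
 [0.4222 0.1446 0.022 ]]
w6 [[411.0, 368.0], [363.0, 254.0], [241.0, 207.0], [121.0, 259.0], [78.0, 375.0], [132.0, 483.0], [248.0, 524.0], [362.0, 478.0]] [[244. 371.]]
w1 [[409.0, 520.0], [366.0, 417.0], [251.0, 371.0], [135.0, 413.0], [90.0, 515.0], [138.0, 613.0], [248.0, 653.0], [359.0, 616.0]] [[250. 517.]]
```

View pics/w6c.png

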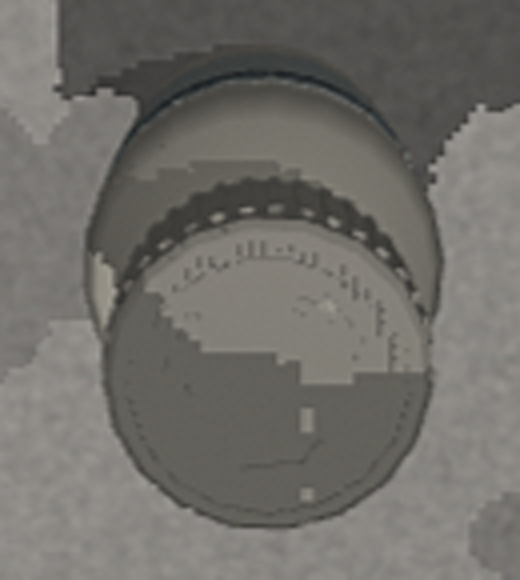

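View pics/w1c.png

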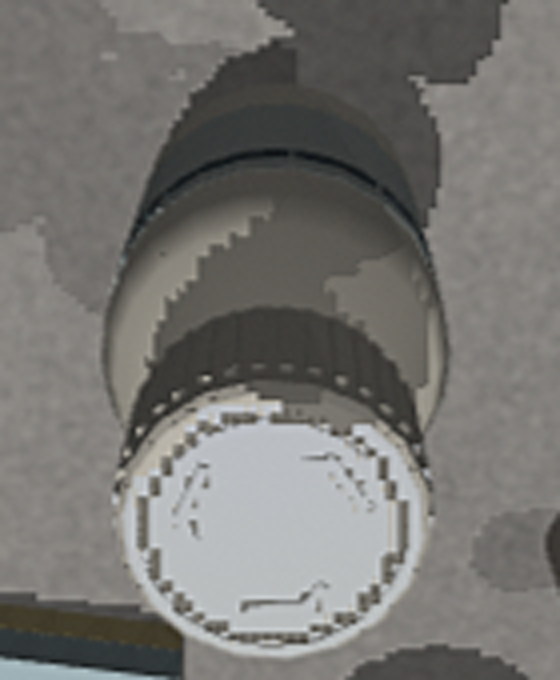

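The register is flush along the tray (top crop: spine at x≈254, fore edge on the tray wall). Both wrist views put the cap about 3 mm further +x than my first estimate: disc centre at crop (267,372), predicted 244. I correct this and check fingertip reach at roughly cap width.

Request:
jog_arm:
  dr:
    - [0,0,0]
    - [0,0,0]
    - [0,0,0]
    - [0,0,0]
    - [0,0,0]
    - [0,0,0]
    - [0,0,0]
    - [0,0,0]
    - [0,0,0]
    - [0,0,0]
  slide:
    - [0.003,-0.001,0]
    - [0,0,0]
    - [0,0,0]
    - [0,0,0]
    - [0,0,0]
    - [0,0,0]
    - [0,0,0]
    - [0,0,0]
    - [0,0,0]
    - [0,0,0]
  gripper: [0.27,0.27,0.27,0.27,0.27,0.27,0.27,0.27,0.27,0.27]
  force: 60

```text
time_s: 10.85
position: [0.4527, -0.1934, 0.2483]
tool_rot: [[1.0, -0.021, 0.0], [-0.021, -1.0, 0.0], [0.0, -0.0, -1.0]]
ft_force: [0.8, 0.1, -0.4]
grip_width: 0.0542
```

Run:
```python
from h import *
from rig import observe, viewer, env
import cv2
im=viewer.get_image("wrist"); pickle.dump(im,open("wrist7.pkl","wb")); cv2.imwrite(f"pics/wrist7.png",im["pixels"])
o=observe(); R,p=np.array(o["tool_rot"]),np.array(o["position"]);print(p,o["grip_width"],env.tcp_to_tips)
h=o["grip_width"]/2
for x in(-h,h):
  for z in (-.004,.0,.004,.008,.011):
    print(x,z,proj(im,p+R@np.array([x,-0.011,z])).round(1),proj(im,p+R@np.array([x,0.011,z])).round(1))
```

```text
[ 0.45265974 -0.19334863  0.24830135] 0.05434425334452337 0.011
-0.027172126672261685 -0.004 [[251.3 260. ]] [[254.4 307.3]]
-0.027172126672261685 0.0 [[253.1 255.4]] [[256.  301.8]]
-0.027172126672261685 0.004 [[254.9 251.1]] [[257.6 296.5]]
-0.027172126672261685 0.008 [[256.5 247. ]] [[259.1 291.4]]
-0.027172126672261685 0.011 [[257.7 244. ]] [[260.1 287.8]]
0.027172126672261685 -0.004 [[387.4 260.3]] [[384.2 307.5]]
0.027172126672261685 0.0 [[385.6 255.7]] [[382.7 302. ]]
0.027172126672261685 0.004 [[384.  251.3]] [[381.2 296.7]]
0.027172126672261685 0.008 [[382.4 247.2]] [[379.7 291.7]]
0.027172126672261685 0.011 [[381.3 244.2]] [[378.7 288. ]]
```

View pics/wrist7.png

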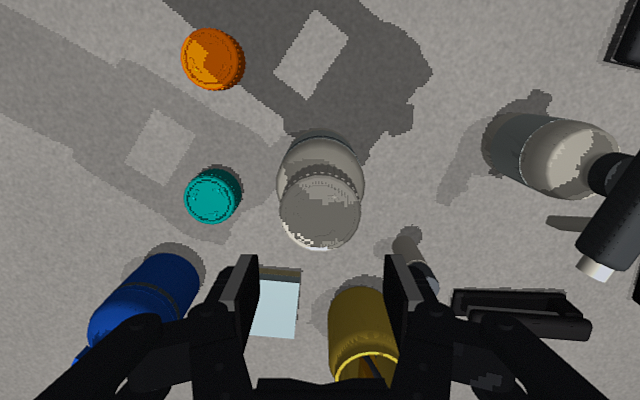

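Pad tips at (258,255) and (384,255) put the tips about 7 mm ahead of the TCP at this width. The cap is centred between them at column 320. I open and descend around it.

Request:
jog_arm:
  dr:
    - [0,0,0]
    - [0,0,0]
    - [0,0,0]
    - [0,0,0]
    - [0,0,0]
    - [0,0,0]
    - [0,0,0]
    - [0,0,0]
    - [0,0,0]
    - [0,0,0]
  slide:
    - [0,0.001,0]
    - [0,0,0]
    - [0,0,0.02]
    - [0,0,0.03]
    - [0,0,0.03]
    - [0,0,0.02]
    - [0,0,0.01]
    - [0,0,0.004]
    - [0,0,0]
    - [0,0,0]
  gripper: [0.9,0.9,0.9,0.9,0.9,0.9,0.9,0.9,0.9,0.9]

```text
time_s: 11.9
position: [0.4531, -0.1946, 0.1352]
tool_rot: [[1.0, -0.021, 0.001], [-0.021, -1.0, -0.001], [0.001, 0.001, -1.0]]
ft_force: [0.9, -0.4, 0.4]
grip_width: 0.0812
```

Run:
```python
from h import *
from rig import observe, viewer, env
import cv2
for n in("wrist","scene"):
  im=viewer.get_image(n); pickle.dump(im,open(n+"8.pkl","wb")); cv2.imwrite(f"pics/{n}8.png",im["pixels"])
i=cv2.imread("pics/scene8.png");cv2.imwrite('pics/s8c.png',cv2.resize(i[90:220,200:330],None,fx=4.4,fy=4.4,interpolation=2))
print(observe()["position"],observe()["grip_width"],observe()["ft_force"])
```

```text
[ 0.45298478 -0.19455657  0.135151  ] 0.0808565601451703 [-0.11242138  0.54438832  0.2309213 ]
```

View pics/wrist8.png

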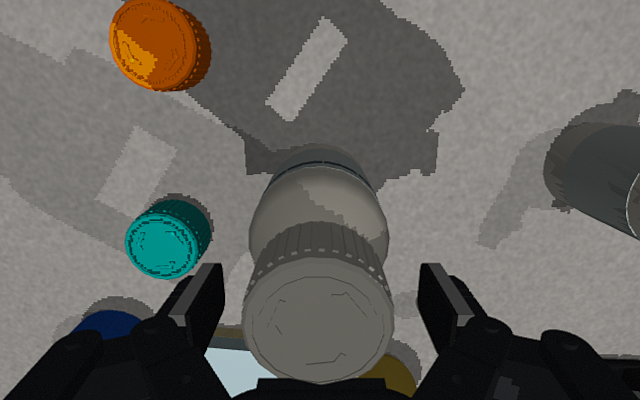

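View pics/s8c.png

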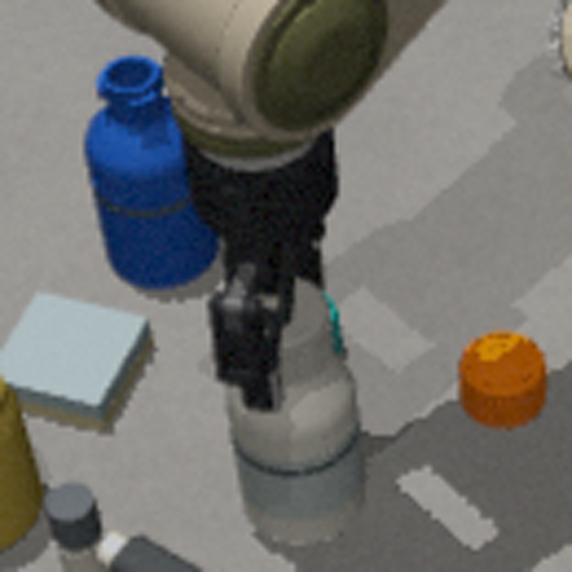

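Run:
```python
from h import *
w=load("wrist8")
print(proj(w,[[.453,-.1946,.165],[.453,-.1946+.0265,.165],[.453,-.1946-.0265,.165],[.4265,-.1946,.165],[.4795,-.1946,.165]]))
```

```text
[[318.95231838 324.90573058]
 [317.24730394 254.52863134]
 [320.44336209 386.45085814]
 [241.14887425 326.21762321]
 [396.90022206 323.59140214]]
```

The cap disc (cols 243–393, rows 258–381) matches the prediction centred on the TCP. I close.

Request:
jog_arm:
  dr:
    - [0,0,0]
    - [0,0,0]
    - [0,0,0]
    - [0,0,0]
    - [0,0,0]
    - [0,0,0]
    - [0,0,0]
    - [0,0,0]
    - [0,0,0]
    - [0,0,0]
  slide:
    - [0,0,0]
    - [0,0,0]
    - [0,0,0]
    - [0,0,0]
    - [0,0,0]
    - [0,0,0]
    - [0,0,0]
    - [0,0,0]
    - [0,0,0]
    - [0,0,0]
  gripper: [-1,-1,-1,-1,-1,-1,-1,-1,-1,-1]
  force: 60

```text
time_s: 13.0
position: [0.4527, -0.1944, 0.1344]
tool_rot: [[1.0, -0.021, 0.0], [-0.021, -1.0, -0.0], [0.0, 0.0, -1.0]]
ft_force: [-1.3, 0.0, 4.6]
grip_width: 0.0525
```

Request:
jog_arm:
  dr:
    - [0,0,0]
    - [0,0,0]
    - [0,0,0]
    - [0,0,0]
    - [0,0,0]
    - [0,0,0]
    - [0,0,0]
    - [0,0,0]
    - [0,0,0]
    - [0,0,0]
  slide:
    - [0,0,0.001]
    - [0,0,0.001]
    - [0,0,0.001]
    - [0,0,0.001]
    - [0,0,0.001]
    - [0,0,0.001]
    - [0,0,0.0005]
    - [0,0,0]
    - [0,0,0]
    - [0,0,0]
  gripper: [-1,-1,-1,-1,-1,-1,-1,-1,-1,-1]
  force: 80

```text
time_s: 14.0
position: [0.4528, -0.1944, 0.1287]
tool_rot: [[1.0, -0.021, 0.001], [-0.021, -1.0, -0.001], [0.001, 0.001, -1.0]]
ft_force: [-4.7, 2.2, 13.3]
grip_width: 0.0522
```

Request:
jog_arm:
  dr:
    - [0,0,0]
    - [0,0,0]
    - [0,0,0]
    - [0,0,0]
    - [0,0,0]
    - [0,0,0]
    - [0,0,0]
    - [0,0,0]
    - [0,0,0]
    - [0,0,0]
  slide:
    - [0,0,0.0005]
    - [0,0,0.0005]
    - [0,0,0.0005]
    - [0,0,0]
    - [0,0,0]
    - [0,0,0]
    - [0,0,0]
    - [0,0,0]
    - [0,0,0]
    - [0,0,0]
  gripper: [-1,-1,-1,-1,-1,-1,-1,-1,-1,-1]

```text
time_s: 15.0
position: [0.453, -0.1946, 0.1284]
tool_rot: [[1.0, -0.021, 0.002], [-0.021, -1.0, -0.002], [0.002, 0.002, -1.0]]
ft_force: [-5.8, 3.4, 23.9]
grip_width: 0.0522
```

Run:
```python
from h import *
from rig import observe, viewer, env
import cv2
for n in("wrist","scene"):
  im=viewer.get_image(n); pickle.dump(im,open(n+"9.pkl","wb")); cv2.imwrite(f"pics/{n}9.png",im["pixels"])
i=cv2.imread("pics/scene9.png");cv2.imwrite('pics/s9c.png',cv2.resize(i[90:220,200:330],None,fx=4.4,fy=4.4,interpolation=2))
print(observe()["position"],observe()["grip_width"],observe()["ft_force"],observe()["wrist_torque"])
```

```text
[ 0.45302705 -0.19461542  0.12835721] 0.05233816008466468 [-6.56955099  4.33047974 24.05201324] [0.50388493 0.99678102 0.00306125]
```

View pics/wrist9.png

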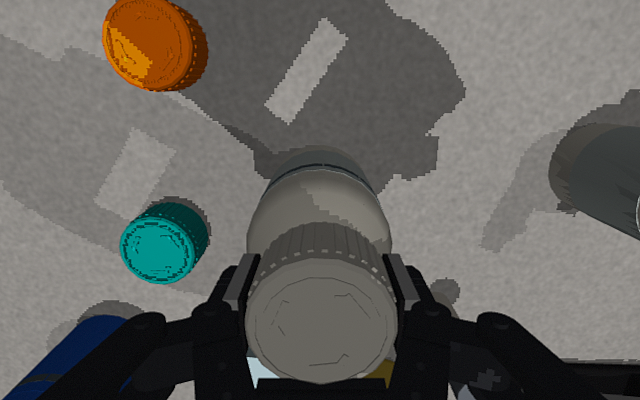

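View pics/s9c.png

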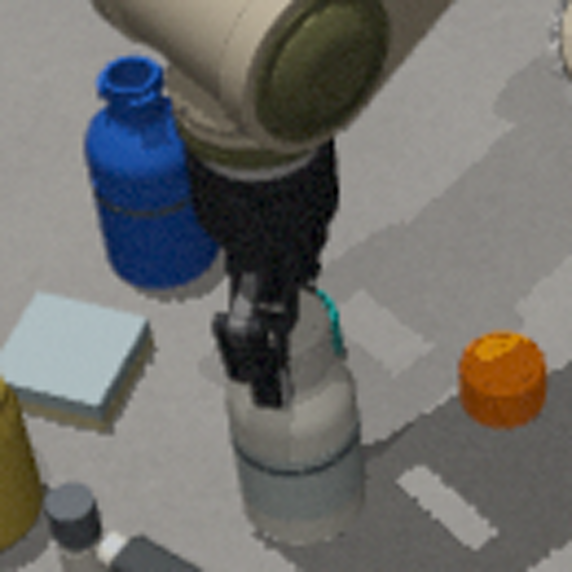

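At the hard stop: 24 N, only 0.3 mm further travel. Now the twist, first half.

Request:
jog_arm:
  dr:
    - [0,0,-0.055]
    - [0,0,-0.055]
    - [0,0,-0.055]
    - [0,0,-0.055]
    - [0,0,-0.055]
    - [0,0,-0.055]
    - [0,0,-0.055]
    - [0,0,-0.055]
    - [0,0,-0.055]
    - [0,0,-0.055]
  slide:
    - [0,0,0]
    - [0,0,0]
    - [0,0,0]
    - [0,0,0]
    - [0,0,0]
    - [0,0,0]
    - [0,0,0]
    - [0,0,0]
    - [0,0,0]
    - [0,0,0]
  gripper: [-1,-1,-1,-1,-1,-1,-1,-1,-1,-1]

```text
time_s: 16.1
position: [0.4529, -0.1945, 0.1284]
tool_rot: [[0.862, 0.507, 0.002], [0.507, -0.862, -0.002], [0.001, 0.003, -1.0]]
ft_force: [-6.4, 3.5, 24.6]
grip_width: 0.0518
```

Request:
jog_arm:
  dr:
    - [0,0,-0.055]
    - [0,0,-0.055]
    - [0,0,-0.055]
    - [0,0,-0.055]
    - [0,0,-0.055]
    - [0,0,-0.055]
    - [0,0,-0.055]
    - [0,0,-0.055]
    - [0,0,-0.055]
    - [0,0,-0.055]
  slide:
    - [0,0,0]
    - [0,0,0]
    - [0,0,0]
    - [0,0,0]
    - [0,0,0]
    - [0,0,0]
    - [0,0,0]
    - [0,0,0]
    - [0,0,0]
    - [0,0,0]
  gripper: [-1,-1,-1,-1,-1,-1,-1,-1,-1,-1]

```text
time_s: 17.1
position: [0.453, -0.195, 0.1283]
tool_rot: [[0.47, 0.883, 0.002], [0.883, -0.47, -0.003], [-0.001, 0.003, -1.0]]
ft_force: [-6.1, 0.6, 22.8]
grip_width: 0.0518
```

Run:
```python
from h import *
from rig import observe, viewer, env
import cv2
for n in("wrist","scene"):
  im=viewer.get_image(n); pickle.dump(im,open(n+"10.pkl","wb")); cv2.imwrite(f"pics/{n}10.png",im["pixels"])
i=cv2.imread("pics/scene10.png");cv2.imwrite('pics/s10c.png',cv2.resize(i[90:220,200:330],None,fx=4.4,fy=4.4,interpolation=2))
o=observe();print(o["position"],o["grip_width"],o["ft_force"],o["wrist_torque"],o["tool_rot"])
```

```text
[ 0.45309737 -0.19508728  0.12835318] 0.051817680872496344 [-5.74002518  1.39041993 23.49206829] [ 0.04116978  0.97003082 -0.05323281] [[ 0.47077892  0.88224796  0.00239636]
 [ 0.88224999 -0.47077199 -0.00294864]
 [-0.00147329  0.00350235 -0.99999278]]
```

View pics/wrist10.png

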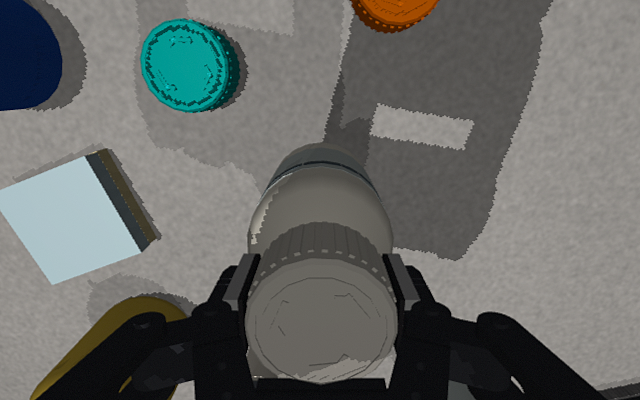

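View pics/s10c.png

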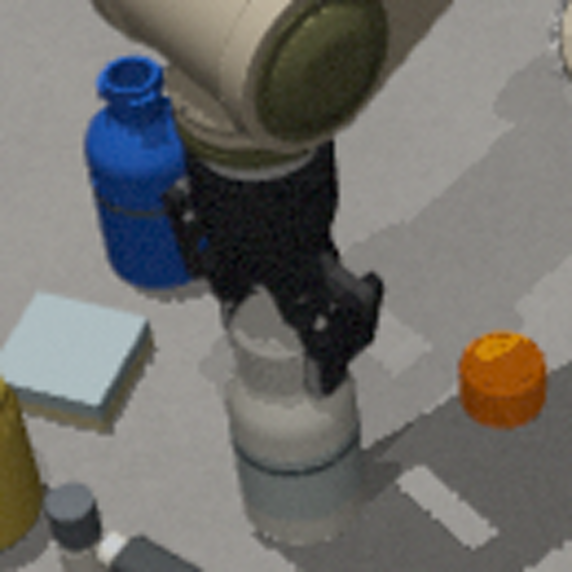

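The wrist view shows the cap's marks at the same place as before the twist, so the cap turned with the gripper by about 63°. I lift gently and watch the force for the bottle's weight.

Request:
jog_arm:
  dr:
    - [0,0,0]
    - [0,0,0]
    - [0,0,0]
    - [0,0,0]
    - [0,0,0]
    - [0,0,0]
    - [0,0,0]
    - [0,0,0]
    - [0,0,0]
    - [0,0,0]
  slide:
    - [0,0,-0.002]
    - [0,0,-0.002]
    - [0,0,-0.002]
    - [0,0,-0.002]
    - [0,0,-0.002]
    - [0,0,-0.002]
    - [0,0,0]
    - [0,0,0]
    - [0,0,0]
    - [0,0,0]
  gripper: [-1,-1,-1,-1,-1,-1,-1,-1,-1,-1]

```text
time_s: 18.2
position: [0.4526, -0.1942, 0.1382]
tool_rot: [[0.472, 0.881, -0.0], [0.881, -0.472, 0.0], [0.0, -0.0, -1.0]]
ft_force: [-0.5, -1.5, -0.5]
grip_width: 0.052
```

Run:
```python
from h import *
from rig import observe, viewer, env
import cv2
for n in("wrist","scene"):
  im=viewer.get_image(n); pickle.dump(im,open(n+"11.pkl","wb")); cv2.imwrite(f"pics/{n}11.png",im["pixels"])
i=cv2.imread("pics/scene11.png");cv2.imwrite('pics/s11c.png',cv2.resize(i[90:220,200:330],None,fx=4.4,fy=4.4,interpolation=2))
o=observe();print(o["position"],o["grip_width"],o["ft_force"],o["wrist_torque"])
```

```text
[ 0.45257322 -0.19424734  0.13821272] 0.05188191180979536 [-1.60975146 -1.29832467 -0.20208064] [-0.03694316  0.23984211  0.02910906]
```

View pics/s11c.png

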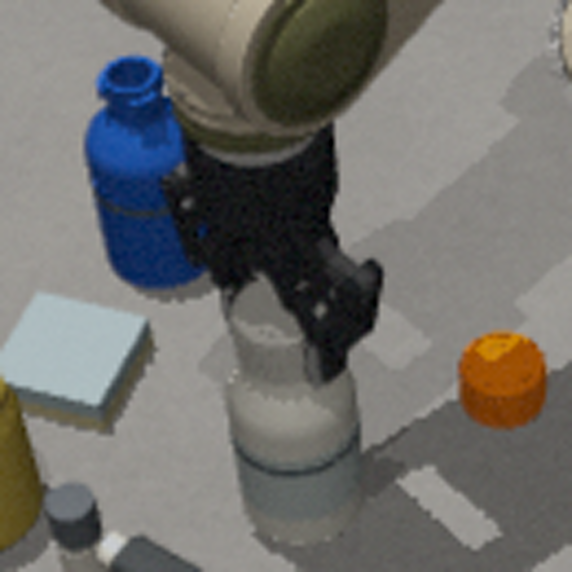

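View pics/wrist11.png

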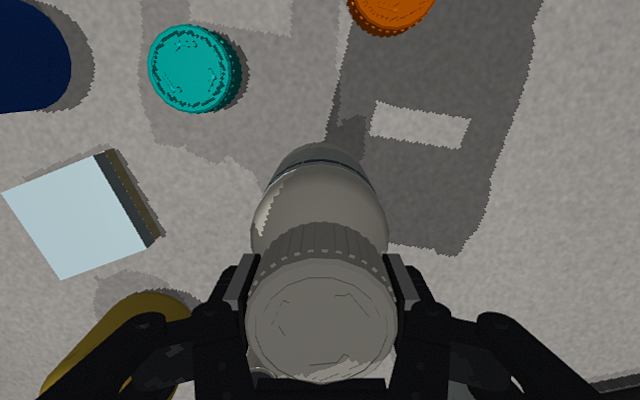

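Force is near 0, and the bottle has not moved in the image. Continuing straight up.

Request:
jog_arm:
  dr:
    - [0,0,0]
    - [0,0,0]
    - [0,0,0]
    - [0,0,0]
    - [0,0,0]
    - [0,0,0]
    - [0,0,0]
    - [0,0,0]
    - [0,0,0]
    - [0,0,0]
  slide:
    - [0,0,-0.002]
    - [0,0,-0.002]
    - [0,0,-0.002]
    - [0,0,-0.002]
    - [0,0,-0.002]
    - [0,0,-0.002]
    - [0,0,0]
    - [0,0,0]
    - [0,0,0]
    - [0,0,0]
  gripper: [-1,-1,-1,-1,-1,-1,-1,-1,-1,-1]

```text
time_s: 19.3
position: [0.4526, -0.1944, 0.1504]
tool_rot: [[0.472, 0.881, 0.0], [0.881, -0.472, -0.0], [-0.0, 0.0, -1.0]]
ft_force: [-0.5, -1.3, 1.2]
grip_width: 0.0523
```

Run:
```python
from h import *
from rig import observe, viewer, env
import cv2
for n in("wrist","scene"):
  im=viewer.get_image(n); pickle.dump(im,open(n+"12.pkl","wb")); cv2.imwrite(f"pics/{n}12.png",im["pixels"])
i=cv2.imread("pics/scene12.png");cv2.imwrite('pics/s12c.png',cv2.resize(i[90:220,200:330],None,fx=4.4,fy=4.4,interpolation=2))
o=observe();print(o["position"],o["grip_width"],o["ft_force"],o["wrist_torque"])
```

```text
[ 0.4526465  -0.19435047  0.15031089] 0.05206448692239763 [-0.78783374  0.09845857  0.1282065 ] [-0.16821302  0.15361621  0.02289393]
```

View pics/s12c.png

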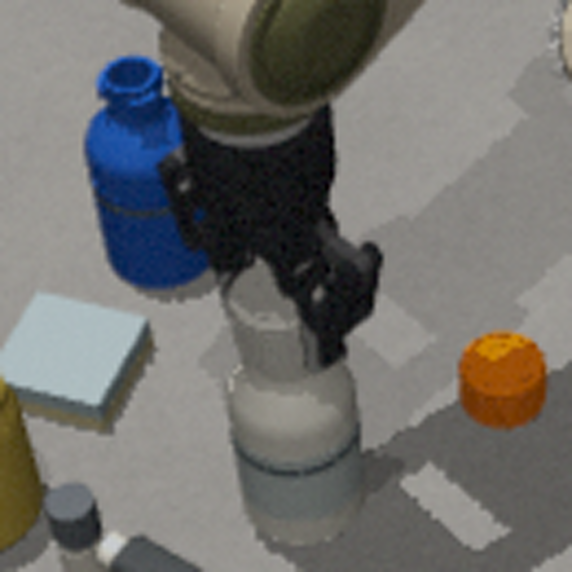

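View pics/wrist12.png

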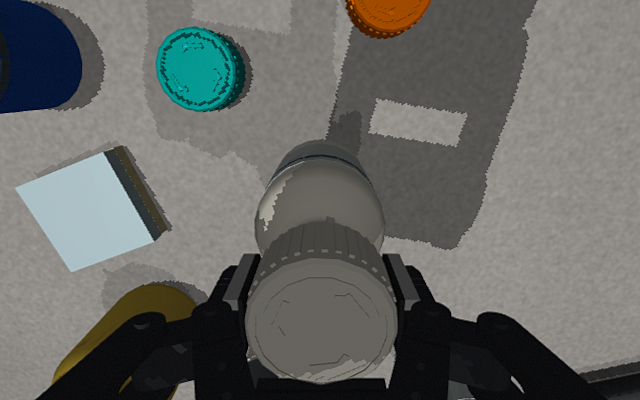

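The bottle stays at the same image position (base ≈ crop (305,540), band ≈ (300,470)) while the cap has risen to (265,315). The cap is free. I rise the remaining 54 mm.

Request:
jog_arm:
  dr:
    - [0,0,0]
    - [0,0,0]
    - [0,0,0]
    - [0,0,0]
    - [0,0,0]
    - [0,0,0]
    - [0,0,0]
    - [0,0,0]
    - [0,0,0]
    - [0,0,0]
  slide:
    - [0,0,-0.004]
    - [0,0,-0.006]
    - [0,0,-0.008]
    - [0,0,-0.01]
    - [0,0,-0.01]
    - [0,0,-0.008]
    - [0,0,-0.005]
    - [0,0,-0.003]
    - [0,0,0]
    - [0,0,0]
  gripper: [-1,-1,-1,-1,-1,-1,-1,-1,-1,-1]

```text
time_s: 20.4
position: [0.4525, -0.1942, 0.2041]
tool_rot: [[0.472, 0.881, -0.0], [0.881, -0.472, 0.0], [0.0, -0.001, -1.0]]
ft_force: [0.4, 0.1, -0.9]
grip_width: 0.0521
```

Request:
jog_arm:
  dr:
    - [0,0,0]
    - [0,0,0]
    - [0,0,0]
    - [0,0,0]
    - [0,0,0]
    - [0,0,0]
    - [0,0,0]
    - [0,0,0]
    - [0,0,0]
    - [0,0,0]
  slide:
    - [0,0,0]
    - [0,0,0]
    - [0,0,0]
    - [0,0,0]
    - [0,0,0]
    - [0,0,0]
    - [0,0,0]
    - [0,0,0]
    - [0,0,0]
    - [0,0,0]
  gripper: [-1,-1,-1,-1,-1,-1,-1,-1,-1,-1]

```text
time_s: 21.4
position: [0.4526, -0.1943, 0.2043]
tool_rot: [[0.472, 0.881, -0.0], [0.881, -0.472, 0.0], [0.0, -0.0, -1.0]]
ft_force: [-0.6, 0.1, 0.0]
grip_width: 0.052
```

Run:
```python
from h import *
from rig import observe, viewer, env
import cv2
for n in("top","wrist","scene"):
  im=viewer.get_image(n); pickle.dump(im,open(n+"13.pkl","wb")); cv2.imwrite(f"pics/{n}13.png",im["pixels"])
i=cv2.imread("pics/scene13.png");cv2.imwrite('pics/s13c.png',cv2.resize(i[80:220,200:330],None,fx=4.2,fy=4.2,interpolation=2))
o=observe();print(o["position"],o["grip_width"],o["ft_force"],o["wrist_torque"])
s=load("scene13")
print((proj(s,[[.4527,-.1943,.151],[.4527,-.1943,0],[.4527,-.1943,.2],[.4527,-.1943,.233]])-[200,80])*4.2)
```

```text
[ 0.45264118 -0.19430362  0.20433543] 0.052282985149201135 [-1.28857233 -0.567857   -0.01161486] [ 0.03312171 -0.04260084 -0.04644728]
[[267.39338338 356.65550364]
 [288.8005826  518.12966641]
 [259.47992859 296.96444014]
 [253.83922235 254.41668281]]
```

View pics/s13c.png

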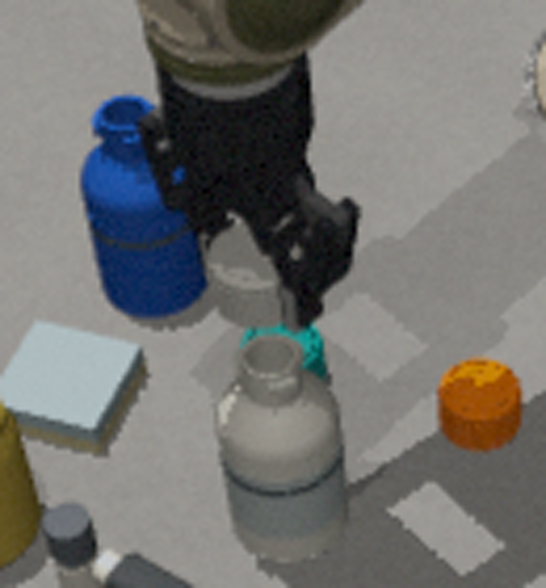

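View pics/wrist13.png

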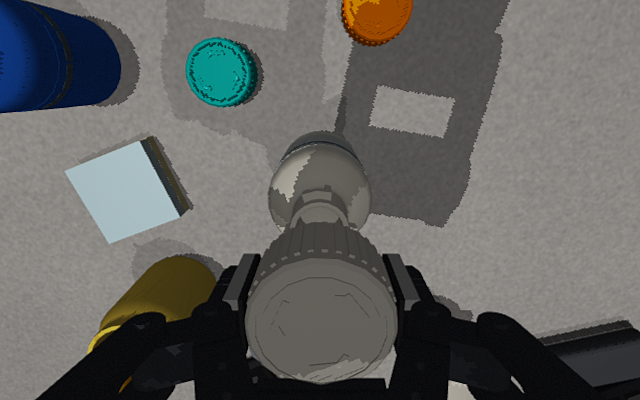

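View pics/top13.png

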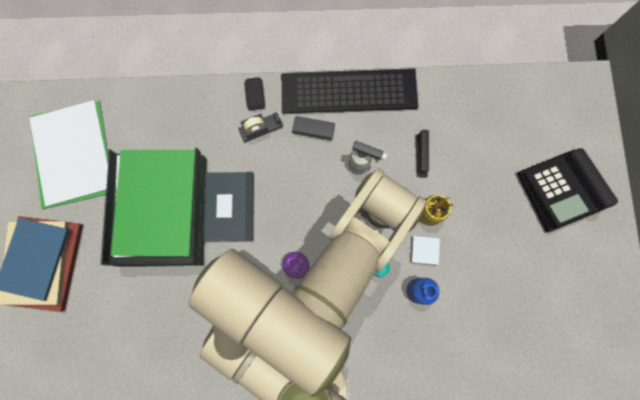

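View pics/scene13.png

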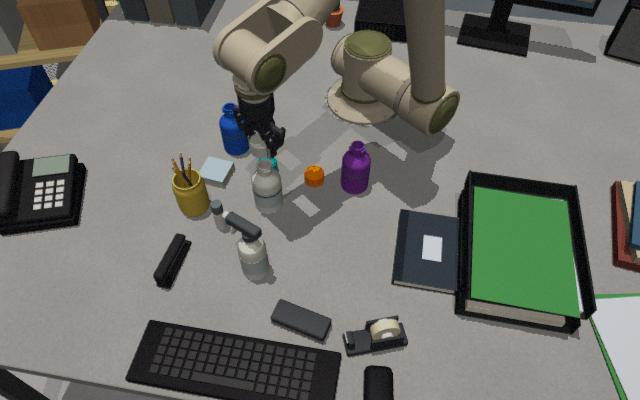

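The neck is open with its mouth at crop (272,345). The cap is held level above it at about (250,270), roughly on the axis. The register is flush against the tray, and the other items are in place. Handing in.

Run:
```python
from rig import observe, viewer, env
print(env.close_job()); o=observe(); print(o["time_s"],o["position"],o["grip_width"],o["ft_force"])
```

```text
the job is handed in; nothing more can be done
None
the job is handed in; nothing more can be done
```

The job is handed in, with every step done in order. No verdict was given, so what follows is from my own last checks.

- **Register:** I slid it about 13–14 cm with both open fingers until its fore edge met the letter tray. The push force rose from about 3 N to 7 N at contact. The last top and scene pictures show it flush and flat against the tray.
- **Cap:** I gripped the white cap and pressed it to the hard stop at about 24 N. I then turned it about 63° anticlockwise and lifted it straight off. The force stayed near zero as it came up, so the bottle did not come with it.
- **End state:** The cap is held level with a 52 mm grip. By my reckoning its underside is about 5 cm above the open mouth and within about 3 mm of the bottle's axis, with no outside force beyond sensor noise.
- **Rest of the desk:** The bottle stands where it was. I saw no movement in the other items or the look-alikes.

Two checks disagreed slightly. The camera estimates of the cap's position differed by 3–5 mm in x; I used the wrist view, and the grip closed centred. The mouth also appeared about 3 mm from where I predicted it in the last scene picture, well within the 25 mm limit.

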